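# Make up two craft kits

### The job

Make up the two kits for the next children: put the large glue stick, the roll of tape and the pencil sharpener into the three-compartment tray, and the small glue stick and the wooden stamp into the two-compartment tray, one thing to a compartment (any compartment of its tray). Set each down squarely on the compartment's floor, the glue sticks standing cap up, the sharpener lid up, the stamp knob up and the tape lying flat. The small stapler standing among them is shared by everyone, so leave it where it is.

Things in the scene. Friction and masses are not known exactly. Their poses are not given: they have to be found in the camera images.
- glue_large_mid (a point): centre (56 mm above its foot) of the large glue stick: an upright plastic cylinder 30 mm in diameter and 112 mm high, blue tube, white foot and white cap on top; z points to the cap. About 60 g. It is the larger of two sticks of the same look.
- glue_small_mid (a point): centre (43 mm above its foot) of the small glue stick: same look, 22 mm in diameter and 86 mm high; z points to the cap. About 25 g.
- tape_mid (a point): centre of the roll of tape: a beige ring lying flat, 64 mm outside diameter, 44 mm bore, 38 mm high; z is the axis of the roll. About 70 g.
- stamp_mid (a point): centre (37 mm above the table) of the wooden hand stamp, 74 mm high: a rubber-faced block 58 x 40 mm (x, y) and 22 mm high, on it a round neck 16 mm in diameter and a round wooden knob 27 mm in diameter, which spans from 46 to 74 mm above the stamp's underside and is the part to hold; z points up to the knob. About 60 g.
- sharpener_mid (a point): centre (30 mm above its base) of the pencil sharpener: an upright cylinder 42 mm in diameter and 60 mm high, grey canister with a black lid that has two pencil holes on top; z points to the lid. About 50 g.
- tray3: open plywood kit tray lying on the table, 270 x 104 mm outside, with three equal compartments in a row, each 82 mm (along the row) x 92 mm inside; floor 5 mm thick, side walls and dividers 6 mm thick with their tops 22 mm above the table, end walls 28 mm. Loose, about 0.5 kg. Origin: centre of its underside, on the table; x runs along the row of compartments, y across it; compartment centres at x = -88, 0 and +88 mm, y = 0. It may lie at the robot's left or right.
- tray2: open plywood kit tray lying on the table, 182 x 104 mm outside, with two equal compartments in a row, each 82 mm (along the row) x 92 mm inside; floor 5 mm thick, side walls and dividers 6 mm thick with their tops 22 mm above the table, end walls 28 mm. Loose, about 0.4 kg. Origin: centre of its underside, on the table; x runs along the row of compartments, y across it; compartment centres at x = -44 and +44 mm, y = 0. It may lie at the robot's left or right.
- stapler_mid (a point): middle of the shared small black stapler, 66 x 28 mm (x, y) and about 40 mm high, standing loose among the stock; the point lies 20 mm above the table. It stays where it is.

How it is judged:
At the end, for the whole second after the job is handed in: Every compartment holds one thing of its tray's kit, centre inside the compartment, height within 5 mm of resting on its floor, upright (tape flat, either side up) within 0.15 rad; things and trays at rest, trays flat; stapler within 25 mm of its start (((x of glue_large_mid in the frame of tray3 between -0.129 and -0.047 m and y of glue_large_mid in the frame of tray3 between -0.046 and 0.046 m) or (x of tape_mid in the frame of tray3 between -0.129 and -0.047 m and y of tape_mid in the frame of tray3 between -0.046 and 0.046 m) or (x of sharpener_mid in the frame of tray3 between -0.129 and -0.047 m and y of sharpener_mid in the frame of tray3 between -0.046 and 0.046 m)) and ((x of glue_large_mid in the frame of tray3 between -0.041 and 0.041 m and y of glue_large_mid in the frame of tray3 between -0.046 and 0.046 m) or (x of tape_mid in the frame of tray3 between -0.041 and 0.041 m and y of tape_mid in the frame of tray3 between -0.046 and 0.046 m) or (x of sharpener_mid in the frame of tray3 between -0.041 and 0.041 m and y of sharpener_mid in the frame of tray3 between -0.046 and 0.046 m)) and ((x of glue_large_mid in the frame of tray3 between 0.047 and 0.129 m and y of glue_large_mid in the frame of tray3 between -0.046 and 0.046 m) or (x of tape_mid in the frame of tray3 between 0.047 and 0.129 m and y of tape_mid in the frame of tray3 between -0.046 and 0.046 m) or (x of sharpener_mid in the frame of tray3 between 0.047 and 0.129 m and y of sharpener_mid in the frame of tray3 between -0.046 and 0.046 m)) and z of glue_large_mid in the frame of tray3 between 0.056 and 0.066 m and angle between each of glue_large_mid, sharpener_mid, glue_small_mid, stamp_mid's own z axis and vertical below 0.15 rad and linear speed of each of glue_large, tape, sharpener, glue_small, stamp, tray3, tray2 below 0.02 m/s and z of tape_mid in the frame of tray3 between 0.019 and 0.029 m and (angle between tape_mid's own z axis and vertical below 0.15 rad or angle between tape_mid's own z axis and vertical above 2.99 rad) and z of sharpener_mid in the frame of tray3 between 0.03 and 0.04 m and ((x of glue_small_mid in the frame of tray2 between -0.085 and -0.003 m and y of glue_small_mid in the frame of tray2 between -0.046 and 0.046 m) or (x of stamp_mid in the frame of tray2 between -0.085 and -0.003 m and y of stamp_mid in the frame of tray2 between -0.046 and 0.046 m)) and ((x of glue_small_mid in the frame of tray2 between 0.003 and 0.085 m and y of glue_small_mid in the frame of tray2 between -0.046 and 0.046 m) or (x of stamp_mid in the frame of tray2 between 0.003 and 0.085 m and y of stamp_mid in the frame of tray2 between -0.046 and 0.046 m)) and z of glue_small_mid in the frame of tray2 between 0.043 and 0.053 m and z of stamp_mid in the frame of tray2 between 0.037 and 0.047 m and angle between each of tray3, tray2's own z axis and vertical below 0.05 rad and distance of stapler_mid from where it was at the start of the episode below 0.025 m); the robot touches nothing.
It fails at once if the shared stapler is moved more than 25 mm (distance of stapler_mid from where it was at the start of the episode above 0.025 m).
It also fails if it takes over 128 s, if anything falls off the work surface, if the arm or the gripper's body presses on something with over 40 N, if the wrist force passes 120 N, or if a joint passes its speed limit or range.

### The arm

A 6-joint arm with a two-finger parallel gripper is mounted at the origin on the work surface. World frame = base frame: x ahead of the robot, y to its left, z up, the work surface at z = 0. Lengths are in m, angles in rad, forces in N, time in s.
With the tool pointing down it reaches from about 0.35 to 0.975 m from the base axis. Payload 4.9 kg.
Tool frame: the origin (TCP) lies at the very end of the fingers, on their centre line; the grasp point (between the pads) lies manip.grip_point_offset behind it (manip.grip_point_offset is the distance from the TCP to the grasp point, in m); z points along the fingers, y is the line along which they close (so a half turn about z gives the same grasp; the last joint's range is limited). The gripper opens to 85 mm and grips with 20 to 120 N. Pads are 22 mm wide; open, the fingers measure 114 mm over their backs; the gripper's body (76 mm by 85 mm) begins 54 mm behind the grasp point. The pads swing forward as they close: fully open they stand 13 mm farther back than shut.
Start: joints at [-1.367, 0.053, 1.613, -0, 1.476, -0.119], TCP at [0.198, -0.593, 0.231] pointing down, gripper open.
Joint ranges: [-3.01, 3.01], [-1.01, 2.22], [0.06, 2.58], [-1.02, 4.17], [0.09, 2.62], [-3.14, 3.14]. Speed limits (rad/s): [2.57, 2.57, 3.14, 3.14, 3.14, 3.14].

### API

Orientations are given as a unit quaternion [w, x, y, z].
In Python, from plant import manip gives the robot as it stands.
- The arm moves only by the shell command python3 -m crank 'ROWS' [OPENING]. ROWS is JSON, a list of rows, each an object of numbers: "x", "y", "z": the shift along the tool's x, y, z in cm; "turn": the turn about the tool's z in rad. In form: [{"x": .., "y": .., "z": .., "turn": ..}, ...]. A call has 1 to 5 rows; each row shifts and turns the commanded pose from where the row before left it, along the tool's axes as they then stand; what a row does not reach is not made up. A row lasts 1/10 s, in which the tool goes at most 50 mm and 8.59 degrees, less where a joint would pass 70% of its speed; a pose out of reach is approached as far as the arm can. A call with a gripper value outside its range is refused whole. OPENING is the opening in per cent of the stroke, from 0 (shut) to 100 (fully open), set as the call begins (- or left out, the last holds). The fingers move at their own pace and stop on an object; the grip force is fixed at half the most. Time passes only in rows, so rows that do not move let the fingers close. It gives the time, the measured TCP pose, the force, the opening and the grip force at its end, in the units of the state.
- manip.state(): the state, without advancing time (a new reading comes with each control period).
- manip.grab_frame(name): name is "side" or "top" or "wrist"; returns (picture, depth): 480x640x3 uint8, red, green, blue; 480x640 float32, m along the optical axis (not along the pixel's ray), 0 where there is no reading.
- manip.camera_model(name): a dict with "mtx" (3x3 intrinsics, pixels), "k1" (the pictures are not rectified: a ray, as slopes to the right and down, at radius r is drawn at 1 + k1 r^2 times it, then the intrinsics apply), "world_to_cam" (4x4, takes a point from world to camera coordinates). Camera axes: x right, y down, z forward; pixel columns grow to the right and rows downward; lengths in m; the calibration is good to about 2 mm. A picture is of the moment at which its call begins: read the wrist's pose just before it. camera_model takes no time and is no camera call; for the wrist camera it gives the pose at the moment of the call.
- manip.job_done(): hands the job in; it is judged then, once.
The state is a dict: "time": time; "joint_pos": joint angles; "joint_vel": joint speeds; "joint_efforts": joint torques, N m; "tool_pos": TCP position; "tool_rot": TCP orientation; "contact_force": force on the tool from outside, world axes, zero at the start; "ft_torque": the same for the moment, N m; "gripper_width": opening from 0.0 (shut) to 1.0 (fully open); "grasp_force": force on a finger pad.
Only numpy, scipy, OpenCV 4.12 (cv2) and the standard library are available. Lean on these libraries where they do the work, as an engineer would, in place of code of your own. Each camera call takes 0.05 s, during which the arm holds its last target. There are 200 camera calls.

## Working session

There is one attempt and no reset: what is moved stays moved. The work goes in short steps, Python scripts to look and compute and a shell command to move; the robot and the scene stay as the last step left them, time stands still between calls to the robot, and variables do not carry over. Pictures are saved under pics/ and viewed, at most 14 in all, crops included, and the job is handed in when it is done.

```bash
mkdir -p pics; cat > h.py <<'E'
import numpy as np, cv2
from plant import manip
def snap(n,f=None):
    m=manip.camera_model(n); p,d=manip.grab_frame(n)
    if f: cv2.imwrite('pics/'+f,p[:,:,::-1])
    return p,d,m
def world(d,m):
    h,w=d.shape; u,v=np.meshgrid(np.arange(w),np.arange(h))
    k=np.array([[m['k1'],0,0,0]]).ravel().astype(float)
    pts=np.stack([u,v],-1).reshape(-1,1,2).astype(float)
    q=cv2.undistortPoints(pts,np.array(m['mtx'],float),k).reshape(h,w,2)
    c=np.dstack([q*d[...,None],d])
    T=np.linalg.inv(np.array(m['world_to_cam']))
    X=c@T[:3,:3].T+T[:3,3]; X[d==0]=np.nan
    return X
E
python3 - <<'E'
from h import *
print(manip.grip_point_offset, manip.state())
for n in('top','side'):
    p,d,m=snap(n,n+'0.png'); np.savez('/tmp/'+n,p=p,X=world(d,m))
    print(n,np.linalg.inv(np.array(m['world_to_cam']))[:3,3])
E
```

```text
0.0187 {'time': 0.0, 'joint_pos': array([-1.36699532e+00,  5.33457168e-02,  1.61430370e+00, -1.10507428e-05,
        1.47600238e+00, -1.19041005e-01]), 'joint_vel': array([ 5.14256330e-04,  5.91887783e-04, -1.22977262e-04, -8.62738173e-04,
       -3.04740899e-05, -1.35342186e-03]), 'joint_efforts': array([-6.76006930e-04, -3.93682837e+01, -3.70180964e+01, -2.45353722e-04,
        7.16394105e-03,  1.42455536e-05]), 'tool_pos': array([ 0.1981345 , -0.59210042,  0.23006414]), 'tool_rot': array([-1.02841161e-03,  9.86999286e-01,  1.60721339e-01, -4.91151649e-05]), 'contact_force': array([-0.31713738,  0.38423338,  0.11641774]), 'ft_torque': array([ 0.00588537,  0.03938109, -0.0092838 ]), 'grasp_force': 0.0, 'gripper_width': 0.9999374522753026}
top [0.45695918 0.02189111 0.79920128]
side [ 0.3561031  -0.65065567  0.48888797]
```

View pics/top0.png

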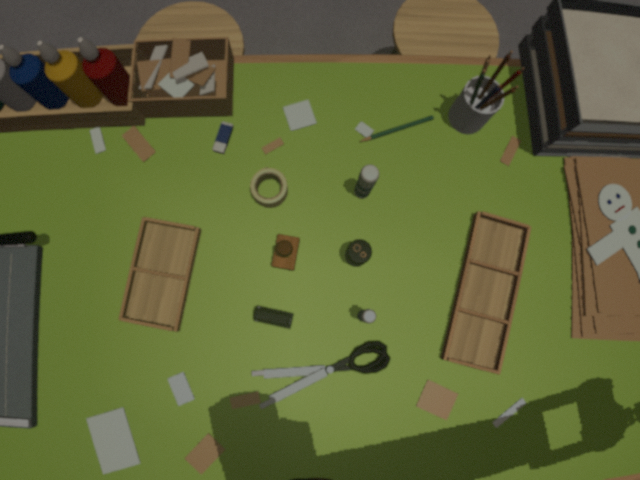

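View pics/side0.png

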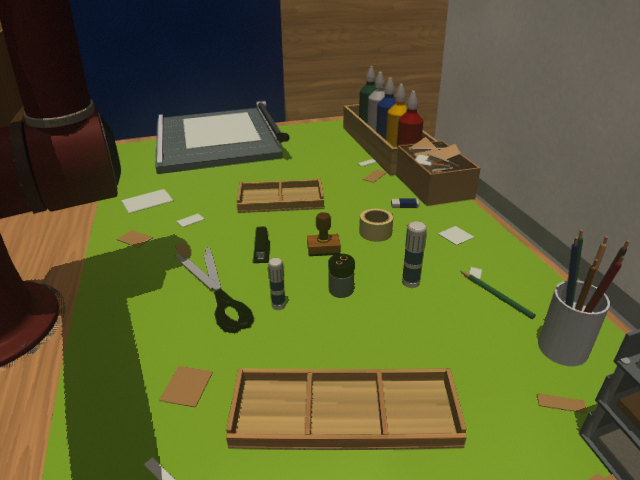

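The top picture shows the tape at (269,187), large glue at (368,175), stamp at (285,251), sharpener at (358,252), stapler at (273,317) and small glue at (367,316). Tray3 is at (487,292) and tray2 at (160,273). The side view confirms all five items are upright.

```bash
python3 - <<'E'
from h import *
D=np.load('/tmp/top.npz'); X=D['X']; S=np.load('/tmp/side.npz')['X']
print('table z',np.nanmedian(X[200:220,440:460,2]))
seeds=dict(tape=(269,187,40,.03,.045),gl=(368,175,40,.100,.125),stamp=(285,251,28,.064,.085),stampblk=(285,251,28,.015,.028),sharp=(358,252,25,.05,.07),stapler=(273,317,28,.015,.05),gs=(367,316,25,.076,.095),t3=(487,292,85,.014,.034),t2=(160,273,62,.014,.034))
for n,(u,v,r,a,b) in seeds.items():
    for nm,P in(('top',X[v-r:v+r,u-r:u+r].reshape(-1,3)),):
        P=P[(P[:,2]>a)&(P[:,2]<b)]
        if len(P)<5: print(n,'few',len(P));continue
        c,s,ang=cv2.minAreaRect(P[:,:2].astype(np.float32)*1000)
        print(n,len(P),'rect c',np.round(c,1),np.round(s,1),'ang',round(ang,1),'z',np.round(np.percentile(P[:,2],[50,95]),4))
        c0=np.array(c)/1000
        Q=S.reshape(-1,3);q=Q[(np.linalg.norm(Q[:,:2]-c0,axis=1)<.05)&(Q[:,2]>a)&(Q[:,2]<b)]
        if len(q)>5 and n[0]!='t' or n=='tape':
            c,s,ang=cv2.minAreaRect(q[:,:2].astype(np.float32)*1000);print('   side',len(q),np.round(c,1),np.round(s,1),round(ang,1))
E
```

```text
table z -3.457344387353123e-05
tape 603 rect c [675.4  84.6] [63.5 62.6] ang 43.4 z [0.0372 0.0394]
   side 427 [673.6  84.1] [63.5 62.3] 54.8
gl 287 rect c [672.4 -81.1] [28.7 28.7] ang 37.2 z [0.1109 0.1132]
   side 253 [670.7 -82.2] [27.3 27.5] 29.7
stamp 211 rect c [561.7  57. ] [24.4 24.9] ang 89.8 z [0.0724 0.0748]
   side 139 [559.2  56.8] [24.3 24.9] 17.3
stampblk 553 rect c [562.   56.8] [40.1 58.2] ang 78.8 z [0.0211 0.0235]
   side 434 [559.8  56.8] [41.6 57.8] 77.8
sharp 501 rect c [554.9 -66.1] [40.6 40.1] ang 53.6 z [0.0593 0.0614]
   side 442 [553.4 -66.8] [41.  40.7] 73.1
stapler 457 rect c [451.3  80.7] [61.5 21.8] ang 74.4 z [0.034  0.0382]
   side 320 [449.6  80.5] [60.9 21. ] 75.9
gs 155 rect c [449.3 -74.9] [20.5 20.9] ang 43.3 z [0.0847 0.0869]
   side 165 [448.3 -76. ] [21.1 19.9] 22.7
t3 2272 rect c [ 485.4 -296.9] [106.6 271.8] ang 73.0 z [0.0211 0.0279]
t2 1598 rect c [528.5 274.4] [106.3 183.5] ang 78.7 z [0.0214 0.0284]
```

```bash

python3 -m crank '[{"turn":0.108,"z":0},{"turn":0.108},{"turn":0.107},{"x":3,"y":-3},{"x":3,"y":-3}]' 60
python3 -m crank '[{"x":3,"y":-3.5},{"x":3,"y":-3.5},{"x":3,"y":-3.5},{"x":3,"y":-3.5},{"x":3,"y":-3.5}]'
python3 -m crank '[{"x":3,"y":-3.5},{"x":3,"y":-3.5},{"x":3,"y":-3.5},{"x":3,"y":-3.5},{"x":3,"y":-3.5}]'
python3 -m crank '[{"x":3,"y":-3},{"x":3,"y":-3},{"x":3,"y":-2},{"z":0},{"z":0}]'
python3 - <<'E'
from h import *
p,d,m=snap('wrist','w1.png');X=world(d,m)
P=X.reshape(-1,3);P=P[(P[:,2]>.1)&(P[:,2]<.125)]
print(manip.state()['tool_pos'],manip.state()['tool_rot'])
if len(P)>5: print(len(P),cv2.minAreaRect(P[:,:2].astype(np.float32)*1000))
E
```

```text
[ 0.19817578 -0.59223717  0.2303533 ] [-7.99339806e-04  9.87004124e-01  1.60692936e-01 -1.87573153e-05]schema error: expected keys x, y, z, turn
schema error: expected keys x, y, z, turn
schema error: expected keys x, y, z, turn
schema error: expected keys x, y, z, turn
```

View pics/w1.png

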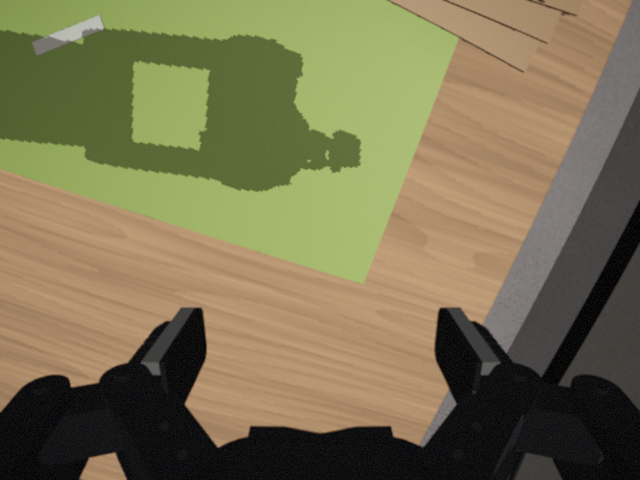

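The moves were refused because every row needs all four keys. The picture shows only bare table and the open fingers at (180,340) and (460,340).

```bash

python3 -m crank '[{"x":0,"y":0,"z":0,"turn":0.108},{"x":0,"y":0,"z":0,"turn":0.108},{"x":0,"y":0,"z":0,"turn":0.107},{"x":3,"y":-3,"z":0,"turn":0},{"x":3,"y":-3,"z":0,"turn":0}]' 60
python3 -m crank '[{"x":3,"y":-3.5,"z":0,"turn":0},{"x":3,"y":-3.5,"z":0,"turn":0},{"x":3,"y":-3.5,"z":0,"turn":0},{"x":3,"y":-3.5,"z":0,"turn":0},{"x":3,"y":-3.5,"z":0,"turn":0}]'
python3 -m crank '[{"x":3,"y":-3.5,"z":0,"turn":0},{"x":3,"y":-3.5,"z":0,"turn":0},{"x":3,"y":-3.5,"z":0,"turn":0},{"x":3,"y":-3.5,"z":0,"turn":0},{"x":3,"y":-3.5,"z":0,"turn":0}]'
python3 -m crank '[{"x":3,"y":-3,"z":0,"turn":0},{"x":3,"y":-3,"z":0,"turn":0},{"x":3,"y":-2,"z":0,"turn":0},{"x":0,"y":0,"z":0,"turn":0},{"x":0,"y":0,"z":0,"turn":0}]'
python3 - <<'E'
from h import *
p,d,m=snap('wrist','w2.png');X=world(d,m)
P=X.reshape(-1,3);P=P[(P[:,2]>.1)&(P[:,2]<.125)]
print(manip.state()['tool_pos'],manip.state()['tool_rot'])
if len(P)>5: print(len(P),cv2.minAreaRect(P[:,:2].astype(np.float32)*1000))
E
```

```text
time: 0.65
tool_pos: [0.2582, -0.5322, 0.2306]
tool_rot: [-0.001, 1.0, -0.001, -0.0]
contact_force: [0.2, -0.3, -0.0]
gripper_width: 0.603
grasp_force: 0.0
time: 1.15
tool_pos: [0.4091, -0.356, 0.231]
tool_rot: [-0.0, 1.0, -0.0, -0.0]
contact_force: [0.7, -0.6, -0.0]
gripper_width: 0.6
grasp_force: 0.0
time: 1.65
tool_pos: [0.5592, -0.181, 0.2311]
tool_rot: [0.0, 1.0, -0.0, -0.0]
contact_force: [0.3, -0.2, -0.3]
gripper_width: 0.597
grasp_force: 0.0
time: 2.15
tool_pos: [0.6483, -0.1023, 0.2304]
tool_rot: [-0.0, 1.0, 0.001, -0.001]
contact_force: [-0.7, -0.2, -1.2]
gripper_width: 0.601
grasp_force: 0.0
[ 0.64784414 -0.10295815  0.23067976] [ 3.02186836e-05  9.99999758e-01 -5.30263818e-05 -6.93178189e-04]
1764 ((731.9366455078125, -184.95797729492188), (29.9270076751709, 268.9069519042969), 29.593042373657227)
```

```bash

python3 -m crank '[{"x":2.37,"y":-2.15,"z":0,"turn":0},{"x":0,"y":0,"z":0,"turn":0},{"x":0,"y":0,"z":0,"turn":0}]'
cat >> h.py <<'E'
def blob(c,a,b,r=.06,cam='wrist',f=None):
    p,d,m=snap(cam,f);P=world(d,m).reshape(-1,3)
    P=P[(P[:,2]>a)&(P[:,2]<b)&(np.linalg.norm(P[:,:2]-np.array(c),axis=1)<r)]
    if len(P)<5: print('few',len(P));return
    c,s,g=cv2.minAreaRect(P[:,:2].astype(np.float32)*1000)
    print(len(P),np.round(c,1),np.round(s,1),round(g,1),'zmed',np.median(P[:,2]).round(4),'tcp',manip.state()['tool_pos'].round(4))
E
python3 - <<'E'
from h import *
blob((.671,-.082),.1,.125,.04,f='w3.png')
E
```

```text
time: 2.5
tool_pos: [0.6714, -0.0821, 0.2313]
tool_rot: [0.0, 1.0, -0.0, -0.0]
contact_force: [0.3, 0.4, 0.2]
gripper_width: 0.601
grasp_force: 0.0
1453 [673.  -80.6] [29.2 29.6] 34.2 zmed 0.112 tcp [ 0.6713 -0.0823  0.2313]
```

View pics/w3.png

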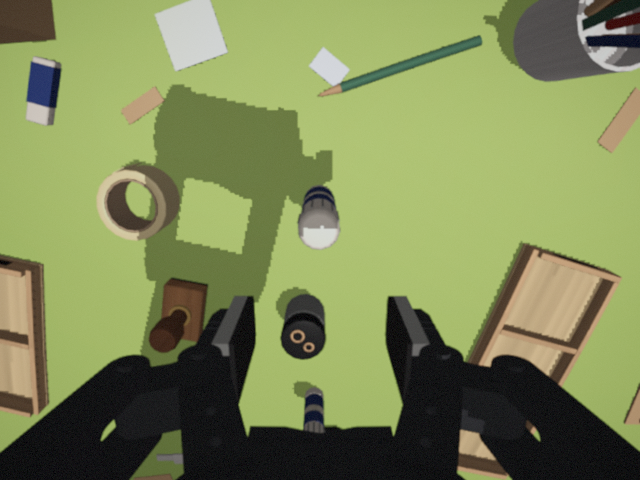

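The large glue's cap shows at (320,225), directly ahead of the fingers; measured at (673,-81) mm. I'll descend and grip.

```bash

python3 -m crank '[{"x":0.1,"y":-0.1,"z":4,"turn":0},{"x":0,"y":0,"z":4,"turn":0},{"x":0,"y":0,"z":4,"turn":0},{"x":0,"y":0,"z":3,"turn":0},{"x":0,"y":0,"z":1,"turn":0}]'
python3 -m crank '[{"x":0,"y":0,"z":0,"turn":0},{"x":0,"y":0,"z":0,"turn":0},{"x":0,"y":0,"z":0,"turn":0},{"x":0,"y":0,"z":0,"turn":0},{"x":0,"y":0,"z":0,"turn":0}]' 0
python3 -m crank '[{"x":0,"y":0,"z":-2,"turn":0},{"x":0,"y":0,"z":-3,"turn":0},{"x":0,"y":0,"z":-3,"turn":0},{"x":0,"y":0,"z":0,"turn":0},{"x":0,"y":0,"z":0,"turn":0}]'
python3 - <<'E'
from h import *
blob((.672,-.081),.15,.21,.06,cam='side',f='s1.png')
E
```

```text
time: 3.05
tool_pos: [0.6694, -0.0807, 0.0667]
tool_rot: [-0.001, 1.0, -0.001, -0.004]
contact_force: [-0.7, -0.1, -0.4]
gripper_width: 0.603
grasp_force: 0.0
time: 3.55
tool_pos: [0.6738, -0.0804, 0.0727]
tool_rot: [0.0, 1.0, -0.0, 0.001]
contact_force: [0.5, -0.8, -1.2]
gripper_width: 0.334
grasp_force: 59.1
time: 4.05
tool_pos: [0.6737, -0.0804, 0.1526]
tool_rot: [0.0, 1.0, -0.0, 0.001]
contact_force: [-0.6, -0.7, -1.5]
gripper_width: 0.336
grasp_force: 59.2
1056 [670.4 -78.8] [ 27.5 101.8] 4.1 zmed 0.1862 tcp [ 0.6727 -0.0802  0.1506]
```

View pics/s1.png

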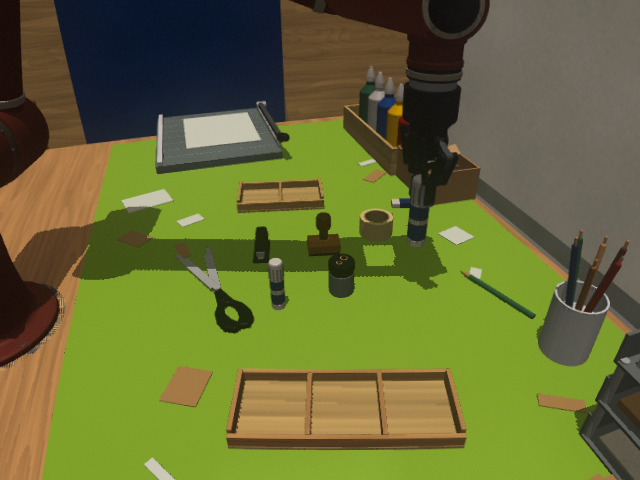

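The large glue hangs upright in the gripper at (418,210). I'll carry it to tray3's far compartment.

```bash

python3 -m crank '[{"x":-1.5,"y":3,"z":0,"turn":0},{"x":-2,"y":4.5,"z":0,"turn":0},{"x":-2,"y":4.5,"z":0,"turn":0},{"x":-2,"y":4.5,"z":0,"turn":0},{"x":-1.5,"y":4.5,"z":0,"turn":0}]'
python3 -m crank '[{"x":-1.3,"y":3.2,"z":0,"turn":0},{"x":0,"y":0,"z":0,"turn":0},{"x":0,"y":0,"z":3,"turn":0},{"x":0,"y":0,"z":2.5,"turn":0},{"x":0,"y":0,"z":1,"turn":0}]'
python3 -m crank '[{"x":0,"y":0,"z":0.5,"turn":0},{"x":0,"y":0,"z":0.3,"turn":0},{"x":0,"y":0,"z":0.1,"turn":0},{"x":0,"y":0,"z":0,"turn":0},{"x":0,"y":0,"z":0,"turn":0}]'
```

```text
time: 4.6
tool_pos: [0.5806, -0.291, 0.1486]
tool_rot: [-0.001, 1.0, -0.0, -0.002]
contact_force: [1.3, 0.1, 0.3]
gripper_width: 0.336
grasp_force: 59.3
time: 5.1
tool_pos: [0.5676, -0.3197, 0.081]
tool_rot: [-0.003, 1.0, 0.0, -0.003]
contact_force: [-1.0, 0.5, -1.1]
gripper_width: 0.334
grasp_force: 59.5
time: 5.6
tool_pos: [0.5707, -0.3226, 0.0785]
tool_rot: [0.001, 1.0, -0.0, 0.001]
contact_force: [-0.7, 0.9, -0.2]
gripper_width: 0.341
grasp_force: 59.5
```

```bash

python3 -m crank '[{"x":0,"y":0,"z":0,"turn":0},{"x":0,"y":0,"z":0,"turn":0},{"x":0,"y":0,"z":0,"turn":0},{"x":0,"y":0,"z":-2,"turn":0},{"x":0,"y":0,"z":-4,"turn":0}]' 60
python3 -m crank '[{"x":0,"y":0,"z":-4,"turn":0},{"x":0,"y":-4,"z":0,"turn":0},{"x":0,"y":-4.5,"z":0,"turn":0},{"x":-0.8,"y":-4.5,"z":0,"turn":0},{"x":-0.8,"y":-4.5,"z":0,"turn":0}]' 80
python3 -m crank '[{"x":0,"y":-4.5,"z":0,"turn":0},{"x":0,"y":-3.6,"z":0,"turn":0},{"x":0,"y":0,"z":0,"turn":0},{"x":0,"y":0,"z":0,"turn":0}]' 
python3 - <<'E'
from h import *
blob((.57,-.323),.1,.13,.04,cam='side')
blob((.57,-.323),.1,.13,.04,cam='top')
blob((.554,-.0665),.05,.07,.04)
E
```

```text
time: 6.1
tool_pos: [0.5675, -0.3206, 0.1333]
tool_rot: [-0.003, 1.0, -0.0, -0.004]
contact_force: [0.4, -0.4, 0.3]
gripper_width: 0.6
grasp_force: 0.0
time: 6.6
tool_pos: [0.5537, -0.1458, 0.1776]
tool_rot: [0.0, 1.0, -0.0, 0.0]
contact_force: [0.6, 1.1, 0.6]
gripper_width: 0.8
grasp_force: 0.0
time: 7.0
tool_pos: [0.5541, -0.0658, 0.1775]
tool_rot: [0.0, 1.0, 0.001, 0.0]
contact_force: [0.2, -0.4, -0.1]
gripper_width: 0.799
grasp_force: 0.0
687 [ 568.3 -323.1] [29.7 28.4] 7.2 zmed 0.1155 tcp [ 0.5542 -0.0666  0.1775]
317 [ 570.4 -321.9] [28.9 29.7] 48.6 zmed 0.1154 tcp [ 0.5542 -0.0671  0.1774]
2833 [555.4 -66. ] [41.1 40.6] 77.6 zmed 0.0603 tcp [ 0.5542 -0.0673  0.1774]
```

```bash

python3 -m crank '[{"x":0.1,"y":0,"z":4,"turn":0},{"x":0,"y":0,"z":4,"turn":0},{"x":0,"y":0,"z":3.5,"turn":0},{"x":0,"y":0,"z":2,"turn":0},{"x":0,"y":0,"z":1,"turn":0}]'
python3 -m crank '[{"x":0,"y":0,"z":0,"turn":0},{"x":0,"y":0,"z":0,"turn":0},{"x":0,"y":0,"z":0,"turn":0},{"x":0,"y":0,"z":0,"turn":0},{"x":0,"y":0,"z":0,"turn":0}]' 0
python3 -m crank '[{"x":0,"y":0,"z":-1,"turn":0},{"x":0,"y":0,"z":-3,"turn":0},{"x":0,"y":0,"z":-3,"turn":0},{"x":-2,"y":2.5,"z":0,"turn":0},{"x":-3,"y":4,"z":0,"turn":0}]'
python3 -m crank '[{"x":-3,"y":4,"z":0,"turn":0},{"x":-3,"y":4,"z":0,"turn":0},{"x":-2.4,"y":3,"z":0,"turn":0},{"x":-2,"y":3,"z":0,"turn":0},{"x":0,"y":0,"z":0,"turn":0}]'
python3 -m crank '[{"x":0,"y":0,"z":0,"turn":0},{"x":0,"y":0,"z":3,"turn":0},{"x":0,"y":0,"z":2,"turn":0},{"x":0,"y":0,"z":0.8,"turn":0},{"x":0,"y":0,"z":0.4,"turn":0}]'
python3 -m crank '[{"x":0,"y":0,"z":0.2,"turn":0},{"x":0,"y":0,"z":0,"turn":0},{"x":0,"y":0,"z":0,"turn":0}]'
```

```text
time: 7.65
tool_pos: [0.5533, -0.0671, 0.0295]
tool_rot: [-0.001, 1.0, -0.001, -0.002]
contact_force: [0.4, 0.0, 1.4]
gripper_width: 0.8
grasp_force: 0.0
time: 8.15
tool_pos: [0.556, -0.0665, 0.0336]
tool_rot: [0.0, 1.0, -0.0, 0.001]
contact_force: [0.4, 0.7, 2.1]
gripper_width: 0.471
grasp_force: 60.6
time: 8.65
tool_pos: [0.5067, -0.1312, 0.1052]
tool_rot: [0.001, 1.0, 0.002, 0.002]
contact_force: [0.2, -1.2, 0.3]
gripper_width: 0.473
grasp_force: 60.6
time: 9.15
tool_pos: [0.3993, -0.2741, 0.1033]
tool_rot: [0.001, 1.0, -0.003, 0.0]
contact_force: [0.7, 1.1, -0.2]
gripper_width: 0.469
grasp_force: 60.7
time: 9.65
tool_pos: [0.4012, -0.2701, 0.0396]
tool_rot: [-0.001, 1.0, 0.001, -0.001]
contact_force: [1.1, -0.5, -0.9]
gripper_width: 0.466
grasp_force: 60.7
time: 9.95
tool_pos: [0.4017, -0.2717, 0.0393]
tool_rot: [0.001, 1.0, 0.0, 0.001]
contact_force: [-0.1, 0.1, -0.6]
gripper_width: 0.474
grasp_force: 60.7
```

```bash

python3 -m crank '[{"x":0,"y":0,"z":0,"turn":0},{"x":0,"y":0,"z":0,"turn":0},{"x":0,"y":0,"z":0,"turn":0},{"x":0,"y":0,"z":-2,"turn":0},{"x":0,"y":0,"z":-4,"turn":0}]' 80
python3 -m crank '[{"x":0,"y":0,"z":-4,"turn":0},{"x":0,"y":0,"z":-3,"turn":0},{"x":2,"y":-2.5,"z":0,"turn":0},{"x":3,"y":-4,"z":0,"turn":0},{"x":3,"y":-4,"z":0,"turn":0}]' 100
python3 -m crank '[{"x":3,"y":-4,"z":0,"turn":0},{"x":3,"y":-4,"z":0,"turn":0},{"x":3,"y":-4,"z":0,"turn":0},{"x":3,"y":-4,"z":0,"turn":0},{"x":3,"y":-4,"z":0,"turn":0}]'
python3 -m crank '[{"x":2.3,"y":-3,"z":0,"turn":0},{"x":2,"y":-2,"z":0,"turn":0},{"x":0,"y":0,"z":0,"turn":0},{"x":0,"y":0,"z":0,"turn":0}]'
python3 - <<'E'
from h import *
blob((.401,-.271),.055,.08,.04,cam='side')
blob((.401,-.271),.055,.08,.04,cam='top')
blob((.674,.084),.03,.05,.05,f='w4.png')
E
```

```text
time: 10.45
tool_pos: [0.3987, -0.2692, 0.0954]
tool_rot: [-0.003, 1.0, -0.0, -0.003]
contact_force: [0.6, -0.0, 0.1]
gripper_width: 0.798
grasp_force: 0.0
time: 10.95
tool_pos: [0.4819, -0.1656, 0.1692]
tool_rot: [0.0, 1.0, -0.001, 0.001]
contact_force: [0.9, -0.2, -0.7]
gripper_width: 1.002
grasp_force: 0.0
time: 11.45
tool_pos: [0.6321, 0.0356, 0.1684]
tool_rot: [0.0, 1.0, 0.0, 0.0]
contact_force: [0.7, -1.3, 0.2]
gripper_width: 1.0
grasp_force: 0.0
time: 11.85
tool_pos: [0.6739, 0.0838, 0.1679]
tool_rot: [0.0, 1.0, 0.0, -0.001]
contact_force: [-1.0, 0.8, -0.8]
gripper_width: 1.002
grasp_force: 0.0
959 [ 399.9 -271.5] [41.2 40.4] 6.0 zmed 0.0647 tcp [0.6736 0.0832 0.168 ]
513 [ 401.1 -271.1] [40.9 40. ] 69.5 zmed 0.0639 tcp [0.6735 0.0829 0.1681]
3433 [675.1  84.9] [63.1 63.2] 67.4 zmed 0.0381 tcp [0.6735 0.0827 0.1682]
```

```bash

python3 -m crank '[{"x":0.1,"y":-0.1,"z":4,"turn":0},{"x":0,"y":0,"z":4,"turn":0},{"x":0,"y":0,"z":3.5,"turn":0},{"x":0,"y":0,"z":2,"turn":0},{"x":0,"y":0,"z":1,"turn":0}]'
python3 -m crank '[{"x":0,"y":0,"z":0.4,"turn":0},{"x":0,"y":0,"z":0.4,"turn":0},{"x":0,"y":0,"z":0,"turn":0},{"x":0,"y":0,"z":0,"turn":0}]'
python3 -m crank '[{"x":0,"y":0,"z":0,"turn":0},{"x":0,"y":0,"z":0,"turn":0},{"x":0,"y":0,"z":0,"turn":0},{"x":0,"y":0,"z":0,"turn":0},{"x":0,"y":0,"z":0,"turn":0}]' 0
python3 -m crank '[{"x":0,"y":0,"z":-1,"turn":0},{"x":0,"y":0,"z":-3,"turn":0},{"x":0,"y":0,"z":-4,"turn":0},{"x":0,"y":0,"z":-4,"turn":0},{"x":0,"y":0,"z":0,"turn":0}]'
python3 - <<'E'
from h import *
blob((.674,.084),.11,.18,.06,cam='wrist',f='w5.png')
snap('side','s2.png')
E
```

```text
time: 12.5
tool_pos: [0.6727, 0.0835, 0.0204]
tool_rot: [0.0, 1.0, -0.001, -0.002]
contact_force: [0.3, 0.3, 0.2]
gripper_width: 0.999
grasp_force: 0.0
time: 12.9
tool_pos: [0.6761, 0.0847, 0.0169]
tool_rot: [-0.0, 1.0, -0.0, 0.001]
contact_force: [0.1, -0.1, 0.2]
gripper_width: 1.002
grasp_force: 0.0
time: 13.4
tool_pos: [0.6765, 0.0848, 0.0173]
tool_rot: [0.0, 1.0, -0.0, 0.002]
contact_force: [-0.1, -0.7, 6.2]
gripper_width: 0.733
grasp_force: 65.7
time: 13.9
tool_pos: [0.6793, 0.0849, 0.1439]
tool_rot: [-0.0, 1.0, -0.0, 0.006]
contact_force: [1.4, 0.9, 0.8]
gripper_width: 0.73
grasp_force: 65.6
25631 [681.5  88.7] [72.9 65.2] 53.7 zmed 0.1641 tcp [0.6775 0.0849 0.1404]
```

View pics/s2.png

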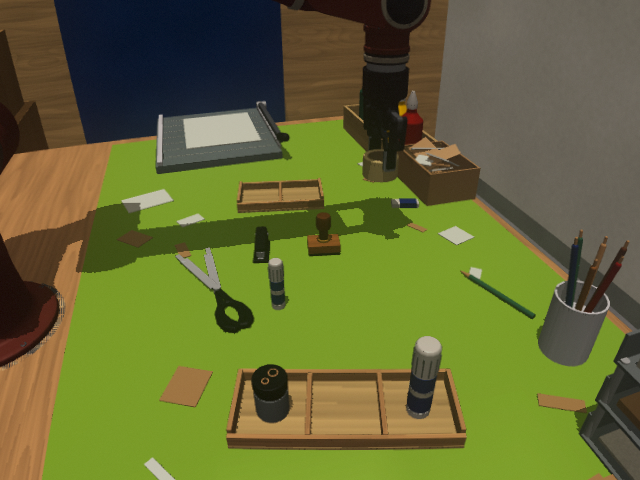

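The tape is held level at (380,165), and the glue and sharpener stand in tray3. I'll check how low the fingertips reach relative to the tape before placing it.

```bash
python3 - <<'E'
from h import *
p,d,m=snap('side');X=world(d,m);b=p.astype(int).max(2)
near=np.linalg.norm(X[...,:2]-[.677,.085],axis=2)<.075
for n,k in(('dark',b<45),('tape',(b>90))):
    P=X[near&k&(X[...,2]>.08)&(X[...,2]<.22)]
    print(n,len(P),np.percentile(P[:,2],[0.5,2,5,50,98]).round(4),np.percentile(P[:,1],[1,99]).round(3))
cv2.imwrite('pics/s3.png',cv2.resize(p[90:220,320:450,::-1],(520,520)))
E
```

```text
dark 1025 [0.1505 0.1544 0.1584 0.1953 0.2192] [0.019 0.146]
tape 77 [0.1205 0.1207 0.1226 0.158  0.1595] [0.046 0.11 ]
```

View pics/s3.png

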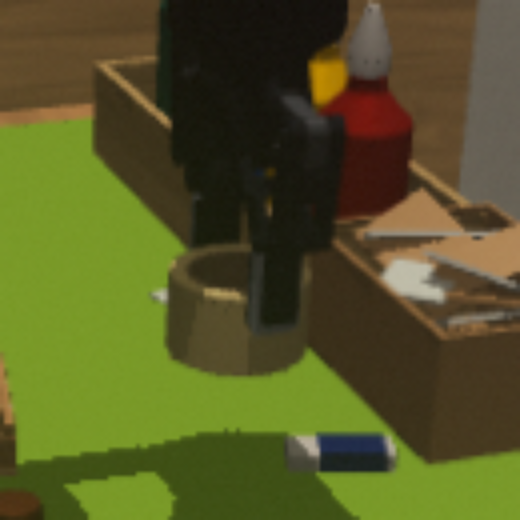

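The tape is level. The fingertips end about 17 mm above its underside, so I'll release it about 2 mm above the floor to keep them clear of the 22 mm walls.

```bash

python3 -m crank '[{"x":-1,"y":2,"z":0,"turn":0},{"x":-2,"y":4,"z":0,"turn":0},{"x":-2,"y":4,"z":0,"turn":0},{"x":-2,"y":4,"z":0,"turn":0},{"x":-2,"y":4,"z":0,"turn":0}]'
python3 -m crank '[{"x":-2,"y":4,"z":0,"turn":0},{"x":-2,"y":4,"z":0,"turn":0},{"x":-2,"y":4,"z":0,"turn":0},{"x":-2,"y":4,"z":0,"turn":0},{"x":-1.5,"y":3,"z":0,"turn":0}]'
python3 -m crank '[{"x":-0.5,"y":1.2,"z":0,"turn":0},{"x":0,"y":0,"z":0,"turn":0},{"x":0,"y":0,"z":3,"turn":0},{"x":0,"y":0,"z":3,"turn":0},{"x":0,"y":0,"z":2,"turn":0}]'
python3 -m crank '[{"x":0,"y":0,"z":1,"turn":0},{"x":0,"y":0,"z":0,"turn":0},{"x":0,"y":0,"z":0,"turn":0},{"x":0,"y":0,"z":0,"turn":0}]'
```

```text
time: 14.55
tool_pos: [0.5824, -0.0961, 0.1324]
tool_rot: [-0.001, 1.0, 0.0, -0.002]
contact_force: [0.4, 0.0, 0.6]
gripper_width: 0.729
grasp_force: 65.6
time: 15.05
tool_pos: [0.4873, -0.2863, 0.1326]
tool_rot: [-0.001, 1.0, -0.001, -0.002]
contact_force: [1.1, -0.8, -0.2]
gripper_width: 0.729
grasp_force: 65.6
time: 15.55
tool_pos: [0.4843, -0.2944, 0.0521]
tool_rot: [-0.002, 1.0, 0.001, -0.002]
contact_force: [-0.8, -0.4, -0.4]
gripper_width: 0.73
grasp_force: 65.6
time: 15.95
tool_pos: [0.4862, -0.2977, 0.0469]
tool_rot: [0.001, 1.0, 0.0, 0.001]
contact_force: [-0.7, -0.3, -0.9]
gripper_width: 0.729
grasp_force: 65.6
```

```bash

python3 -m crank '[{"x":0,"y":0,"z":1.2,"turn":0},{"x":0,"y":0,"z":0.6,"turn":0},{"x":0,"y":0,"z":0.4,"turn":0},{"x":0,"y":0,"z":0,"turn":0},{"x":0,"y":0,"z":0,"turn":0}]'
python3 -m crank '[{"x":0,"y":0,"z":0,"turn":0},{"x":0,"y":0,"z":0,"turn":0},{"x":0,"y":0,"z":0,"turn":0},{"x":0,"y":0,"z":-1,"turn":0},{"x":0,"y":0,"z":-2,"turn":0}]' 88
python3 -m crank '[{"x":0,"y":0,"z":-4,"turn":0},{"x":0,"y":0,"z":-4,"turn":0},{"x":0,"y":0,"z":-4,"turn":0},{"x":0,"y":-3,"z":0,"turn":0},{"x":0,"y":-4,"z":0,"turn":0}]' 60
python3 - <<'E'
from h import *
for c in('side','top'): blob((.485,-.297),.035,.055,.04,cam=c)
blob((.485,-.297),.014,.034,.15,cam='top')
blob((.57,-.323),.1,.13,.04,cam='side')
print(manip.state()['tool_pos'])
E
```

```text
time: 16.45
tool_pos: [0.4849, -0.2973, 0.0231]
tool_rot: [-0.0, 1.0, -0.0, -0.0]
contact_force: [0.4, -0.6, -1.1]
gripper_width: 0.732
grasp_force: 65.6
time: 16.95
tool_pos: [0.4839, -0.2963, 0.0524]
tool_rot: [-0.001, 1.0, -0.0, -0.001]
contact_force: [-1.1, -0.8, 0.3]
gripper_width: 0.879
grasp_force: 0.0
time: 17.45
tool_pos: [0.4862, -0.2284, 0.177]
tool_rot: [0.002, 1.0, -0.001, 0.002]
contact_force: [0.6, 2.3, -0.8]
gripper_width: 0.601
grasp_force: 0.0
1320 [ 483. -297.] [63.  63.6] 46.3 zmed 0.0424 tcp [ 0.4854 -0.2221  0.1751]
156 [ 468.6 -281.7] [50.  22.9] 57.0 zmed 0.0419 tcp [ 0.4852 -0.2243  0.1745]
1442 [ 486.6 -293.3] [103.6 272.9] 71.4 zmed 0.0216 tcp [ 0.4852 -0.2259  0.1743]
679 [ 568.2 -322.9] [29.6 28.8] 6.9 zmed 0.1156 tcp [ 0.4852 -0.2269  0.1741]
[ 0.48520489 -0.2268948   0.17410319]
```

```bash

python3 -m crank '[{"x":-1.2,"y":-4,"z":0,"turn":0},{"x":-1.2,"y":-4,"z":0,"turn":0},{"x":-1.2,"y":-4,"z":0,"turn":0},{"x":0,"y":-3.2,"z":0,"turn":0},{"x":0,"y":0,"z":0,"turn":0}]'
python3 -m crank '[{"x":0,"y":0,"z":0,"turn":0},{"x":0,"y":0,"z":0,"turn":0}]'
python3 - <<'E'
from h import *
blob((.449,-.0755),.076,.095,.04,f='w6.png')
E
```

```text
time: 18.15
tool_pos: [0.4489, -0.0734, 0.1735]
tool_rot: [-0.0, 1.0, 0.001, 0.0]
contact_force: [-0.7, -0.3, -0.3]
gripper_width: 0.602
grasp_force: 0.0
time: 18.35
tool_pos: [0.4494, -0.0765, 0.1736]
tool_rot: [0.0, 1.0, -0.001, 0.0]
contact_force: [0.0, -0.2, 0.2]
gripper_width: 0.603
grasp_force: 0.0
999 [449.7 -74.6] [21.4 22. ] 12.5 zmed 0.0859 tcp [ 0.4494 -0.0765  0.1735]
```

```bash

python3 -m crank '[{"x":0,"y":-0.15,"z":4,"turn":0},{"x":0,"y":0,"z":4,"turn":0},{"x":0,"y":0,"z":3,"turn":0},{"x":0,"y":0,"z":1.2,"turn":0},{"x":0,"y":0,"z":0,"turn":0}]'
python3 -m crank '[{"x":0,"y":0,"z":0,"turn":0},{"x":0,"y":0,"z":0,"turn":0},{"x":0,"y":0,"z":0,"turn":0},{"x":0,"y":0,"z":0,"turn":0},{"x":0,"y":0,"z":0,"turn":0}]' 0
python3 -m crank '[{"x":0,"y":0,"z":0,"turn":0},{"x":0,"y":0,"z":-2,"turn":0},{"x":0,"y":0,"z":-4,"turn":0},{"x":0,"y":0,"z":-4,"turn":0},{"x":0,"y":-2,"z":0,"turn":0}]'
python3 -m crank '[{"x":0.5,"y":-4,"z":0,"turn":0},{"x":0.5,"y":-4,"z":0,"turn":0},{"x":0.5,"y":-4,"z":0,"turn":0},{"x":0.5,"y":-4,"z":0,"turn":0},{"x":0.5,"y":-4,"z":0,"turn":0}]'
python3 -m crank '[{"x":0.5,"y":-4,"z":0,"turn":0},{"x":0.5,"y":-4,"z":0,"turn":0},{"x":0.1,"y":-4,"z":0,"turn":0},{"x":0,"y":-1.8,"z":0,"turn":0},{"x":0,"y":0,"z":0,"turn":0}]'
python3 -m crank '[{"x":0,"y":0,"z":0,"turn":0},{"x":0,"y":0,"z":0,"turn":0}]'
```

```text
time: 18.9
tool_pos: [0.4478, -0.0741, 0.0495]
tool_rot: [-0.001, 1.0, -0.001, -0.002]
contact_force: [0.2, 0.9, 0.2]
gripper_width: 0.599
grasp_force: 0.0
time: 19.4
tool_pos: [0.451, -0.0745, 0.0537]
tool_rot: [0.001, 1.0, -0.0, 0.002]
contact_force: [-0.6, -0.8, 7.3]
gripper_width: 0.24
grasp_force: 58.7
time: 19.9
tool_pos: [0.4531, -0.0557, 0.1587]
tool_rot: [0.002, 1.0, -0.001, 0.006]
contact_force: [0.4, 0.8, 0.4]
gripper_width: 0.239
grasp_force: 58.7
time: 20.4
tool_pos: [0.474, 0.148, 0.1517]
tool_rot: [-0.0, 1.0, 0.0, 0.0]
contact_force: [0.7, -1.3, 0.2]
gripper_width: 0.238
grasp_force: 58.7
time: 20.9
tool_pos: [0.4847, 0.2864, 0.1515]
tool_rot: [-0.0, 1.0, 0.002, -0.0]
contact_force: [-0.3, 0.4, -0.6]
gripper_width: 0.238
grasp_force: 58.8
time: 21.1
tool_pos: [0.4851, 0.2833, 0.1512]
tool_rot: [0.0, 1.0, -0.001, -0.0]
contact_force: [0.6, -0.5, -0.6]
gripper_width: 0.236
grasp_force: 58.8
```

```bash

python3 -m crank '[{"x":0,"y":0,"z":4,"turn":0},{"x":0,"y":0,"z":3.5,"turn":0},{"x":0,"y":0,"z":1.2,"turn":0},{"x":0,"y":0,"z":0.6,"turn":0},{"x":0,"y":0,"z":0.1,"turn":0}]'
python3 -m crank '[{"x":0,"y":0,"z":0,"turn":0},{"x":0,"y":0,"z":0,"turn":0},{"x":0,"y":0,"z":0,"turn":0}]'
python3 -m crank '[{"x":0,"y":0,"z":0,"turn":0},{"x":0,"y":0,"z":0,"turn":0},{"x":0,"y":0,"z":0,"turn":0},{"x":0,"y":0,"z":-2,"turn":0},{"x":0,"y":0,"z":-4,"turn":0}]' 60
python3 -m crank '[{"x":0,"y":0,"z":-4,"turn":0},{"x":1,"y":3,"z":0,"turn":0},{"x":1.6,"y":4,"z":0,"turn":0},{"x":1.5,"y":4,"z":0,"turn":0},{"x":1.5,"y":4,"z":0,"turn":0}]'
python3 -m crank '[{"x":1,"y":4,"z":0,"turn":0},{"x":1,"y":3.6,"z":0,"turn":0},{"x":0,"y":0,"z":0,"turn":0},{"x":0,"y":0,"z":0,"turn":0}]'
python3 - <<'E'
from h import *
for c in('side','top'): blob((.485,.283),.08,.1,.04,cam=c)
blob((.561,.057),.06,.085,.03)
blob((.561,.057),.015,.028,.045)
blob((.451,.081),.015,.05,.05,cam='side')
E
```

```text
time: 21.6
tool_pos: [0.4861, 0.2838, 0.0587]
tool_rot: [-0.0, 1.0, -0.001, 0.001]
contact_force: [0.3, 1.2, -0.7]
gripper_width: 0.24
grasp_force: 58.7
time: 21.9
tool_pos: [0.4862, 0.2842, 0.0587]
tool_rot: [-0.0, 1.0, -0.0, 0.001]
contact_force: [0.2, -2.0, 3.9]
gripper_width: 0.239
grasp_force: 58.8
time: 22.4
tool_pos: [0.482, 0.283, 0.1135]
tool_rot: [0.002, 1.0, -0.0, -0.004]
contact_force: [0.5, 0.4, 0.3]
gripper_width: 0.6
grasp_force: 0.0
time: 22.9
tool_pos: [0.5413, 0.133, 0.1573]
tool_rot: [-0.0, 1.0, 0.0, 0.0]
contact_force: [0.6, -0.2, -0.2]
gripper_width: 0.6
grasp_force: 0.0
time: 23.3
tool_pos: [0.561, 0.0578, 0.157]
tool_rot: [-0.0, 1.0, -0.001, -0.0]
contact_force: [0.5, 1.6, -0.2]
gripper_width: 0.602
grasp_force: 0.0
71 [484.9 282.1] [20.3 19.4] 14.0 zmed 0.088 tcp [0.5608 0.0586 0.1569]
169 [485.5 282.5] [21.1 20.5] 43.2 zmed 0.0894 tcp [0.5607 0.059  0.157 ]
1532 [562.1  57.6] [24.9 26.4] 18.0 zmed 0.0735 tcp [0.5607 0.0593 0.1571]
2666 [561.4  57.3] [40.1 58.1] 78.8 zmed 0.0223 tcp [0.5607 0.0594 0.1571]
319 [449.6  80.6] [62.7 21. ] 75.4 zmed 0.0335 tcp [0.5608 0.0594 0.1572]
```

```bash

python3 -m crank '[{"x":0.1,"y":0.1,"z":4,"turn":0},{"x":0,"y":0,"z":4,"turn":0},{"x":0,"y":0,"z":2.3,"turn":0},{"x":0,"y":0,"z":1,"turn":0},{"x":0,"y":0,"z":0,"turn":0}]'
python3 -m crank '[{"x":0,"y":0,"z":0,"turn":0},{"x":0,"y":0,"z":0,"turn":0},{"x":0,"y":0,"z":0,"turn":0},{"x":0,"y":0,"z":0,"turn":0},{"x":0,"y":0,"z":0,"turn":0}]' 0
python3 -m crank '[{"x":0,"y":0,"z":0,"turn":0},{"x":0,"y":0,"z":-2,"turn":0},{"x":0,"y":0,"z":-4,"turn":0},{"x":0,"y":0,"z":-3,"turn":0},{"x":0,"y":-2,"z":0,"turn":0}]'
python3 -m crank '[{"x":0.5,"y":-4,"z":0,"turn":0},{"x":0.5,"y":-4,"z":0,"turn":0},{"x":0,"y":-4,"z":0,"turn":0},{"x":0,"y":-4,"z":0,"turn":0},{"x":0,"y":-2.8,"z":0,"turn":0}]'
python3 -m crank '[{"x":0,"y":0,"z":0,"turn":0},{"x":0,"y":0,"z":0,"turn":0},{"x":0,"y":0,"z":0,"turn":0}]'
python3 - <<'E'
from h import *
snap('side','s4.png')
E
```

```text
time: 24.05
tool_pos: [0.5609, 0.0579, 0.0428]
tool_rot: [-0.0, 1.0, 0.0, -0.002]
contact_force: [0.0, 0.3, 1.2]
gripper_width: 0.599
grasp_force: 0.0
time: 24.55
tool_pos: [0.5639, 0.0572, 0.0466]
tool_rot: [-0.0, 1.0, -0.0, 0.002]
contact_force: [-0.4, -0.1, 6.2]
gripper_width: 0.294
grasp_force: 59.4
time: 25.05
tool_pos: [0.5658, 0.076, 0.1406]
tool_rot: [0.0, 1.0, -0.001, 0.005]
contact_force: [0.6, 0.5, -0.4]
gripper_width: 0.297
grasp_force: 59.1
time: 25.55
tool_pos: [0.5716, 0.2675, 0.1342]
tool_rot: [-0.0, 1.0, 0.001, -0.0]
contact_force: [0.1, -1.0, -0.7]
gripper_width: 0.297
grasp_force: 59.1
time: 25.85
tool_pos: [0.572, 0.2643, 0.1341]
tool_rot: [0.0, 1.0, -0.001, -0.0]
contact_force: [-0.0, -0.5, -0.7]
gripper_width: 0.296
grasp_force: 59.2
```

View pics/s4.png

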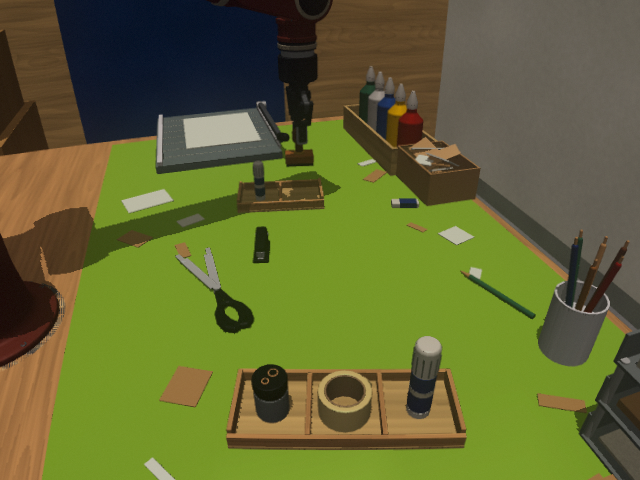

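The stamp hangs upright at (300,155) over tray2, and everything else is in place. I'll lower it 8.3 cm and release.

```bash

python3 -m crank '[{"x":0,"y":0,"z":4,"turn":0},{"x":0,"y":0,"z":2.5,"turn":0},{"x":0,"y":0,"z":1.2,"turn":0},{"x":0,"y":0,"z":0.5,"turn":0},{"x":0,"y":0,"z":0.1,"turn":0}]'
python3 -m crank '[{"x":0,"y":0,"z":0,"turn":0},{"x":0,"y":0,"z":0,"turn":0},{"x":0,"y":0,"z":0,"turn":0}]'
python3 -m crank '[{"x":0,"y":0,"z":0,"turn":0},{"x":0,"y":0,"z":0,"turn":0},{"x":0,"y":0,"z":0,"turn":0},{"x":0,"y":0,"z":-2,"turn":0},{"x":0,"y":0,"z":-4,"turn":0}]' 60
python3 -m crank '[{"x":0,"y":0,"z":-4,"turn":0},{"x":0,"y":4,"z":-1,"turn":0},{"x":0,"y":4,"z":0,"turn":0},{"x":0,"y":4,"z":0,"turn":0},{"x":0,"y":0,"z":0,"turn":0}]'
python3 - <<'E'
from h import *
for c in('side','top'):
    blob((.572,.266),.066,.09,.03,cam=c)
    blob((.485,.283),.08,.1,.03,cam=c)
    blob((.57,-.323),.1,.13,.04,cam=c)
    blob((.401,-.271),.055,.08,.04,cam=c)
    blob((.485,-.297),.035,.055,.04,cam=c)
    blob((.451,.081),.015,.05,.05,cam=c)
blob((.5285,.2744),.014,.0345,.12,cam='top')
snap('top','t9.png')
E
```

```text
time: 26.4
tool_pos: [0.5729, 0.2647, 0.0524]
tool_rot: [-0.0, 1.0, -0.001, 0.0]
contact_force: [0.6, 0.5, -0.1]
gripper_width: 0.3
grasp_force: 59.4
time: 26.7
tool_pos: [0.5726, 0.2653, 0.052]
tool_rot: [-0.0, 1.0, -0.0, 0.001]
contact_force: [-0.3, 0.3, -0.1]
gripper_width: 0.296
grasp_force: 59.4
time: 27.2
tool_pos: [0.5691, 0.2643, 0.1075]
tool_rot: [0.001, 1.0, -0.0, -0.004]
contact_force: [0.7, -0.6, 0.2]
gripper_width: 0.601
grasp_force: 0.0
time: 27.7
tool_pos: [0.5723, 0.1416, 0.1616]
tool_rot: [0.001, 1.0, -0.002, 0.0]
contact_force: [-0.1, 0.4, -0.1]
gripper_width: 0.6
grasp_force: 0.0
111 [568.2 263.9] [24.6 25.1] 7.4 zmed 0.076 tcp [0.5722 0.1435 0.1615]
73 [484.2 281.2] [20.4 19.3] 5.5 zmed 0.0884 tcp [0.5722 0.1447 0.1615]
677 [ 568.3 -322.9] [29.8 28.4] 5.6 zmed 0.1155 tcp [0.5721 0.1455 0.1614]
955 [ 399.8 -271.2] [40.9 41.2] 8.6 zmed 0.0647 tcp [0.5721 0.146  0.1613]
1314 [ 482.7 -296.7] [63.7 63.7] 47.9 zmed 0.0423 tcp [0.572  0.1462 0.1612]
322 [449.4  79. ] [62.8 21.3] 76.2 zmed 0.0338 tcp [0.572  0.1463 0.1612]
236 [570.5 263.8] [26.2 25.9] 87.6 zmed 0.0774 tcp [0.572  0.1463 0.1612]
few 0
316 [ 569.7 -321.5] [31.  27.4] 18.7 zmed 0.1153 tcp [0.572  0.1461 0.1612]
521 [ 401.4 -271.2] [41.  40.4] 74.1 zmed 0.0639 tcp [0.572  0.1459 0.1612]
630 [ 484.  -297.3] [63.2 64. ] 66.4 zmed 0.0418 tcp [0.572  0.1458 0.1612]
456 [451.2  80.8] [61.6 21.6] 74.0 zmed 0.0341 tcp [0.5721 0.1457 0.1613]
1226 [553.8 269.7] [105.5 118.7] 79.6 zmed 0.0225 tcp [0.5721 0.1455 0.1612]
```

View pics/t9.png

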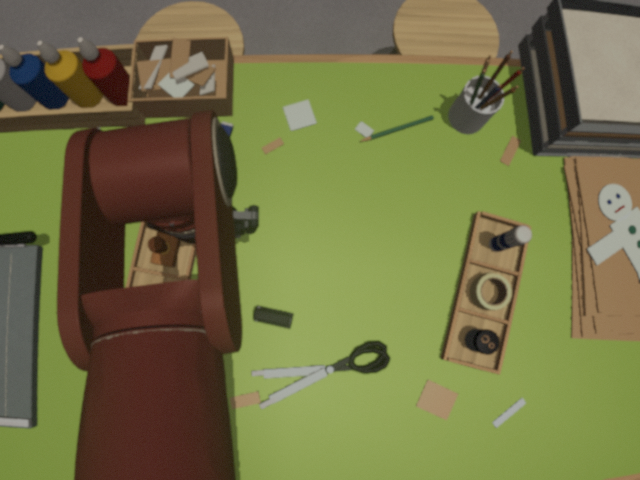

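The top view shows all of tray3's items seated at (510,238), (493,290) and (485,341). The stamp sits in tray2 at (157,243), and the stapler hasn't moved from (273,317). The measured heights match resting on the floors, so I'm handing in.

```bash
python3 -c "
from plant import manip
print(manip.job_done())"
```

```text
the job is handed in; nothing more can be done
None
```

Job handed in: both kits are made up with every item standing or lying as asked, the stapler was not moved, and the robot's clock stood at about 28 s; the hand-in returned no verdict.

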